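# Put the ground parts back in their foam cut-outs

## Task

Grinding is finished: put the four parts away in the foam blocks on the bench, each lying flat on the floor of the cut-out that matches its shape and size: the long tool bit in the long slot, the short tool bit in the short slot, the round collar in the round cut-out and the hexagon nut in the hexagonal one. Let go of them all and leave the tin and the tape measure where they are.

Things in the scene. Friction and masses are not known exactly. Their poses are not given: they have to be found in the camera images.
- long_bit: Lathe tool bit: a square bar with a blue shank and a bare steel cutting tip at its +x end, lying on the bench; 96 mm long (along its x), 22 mm wide (y), 22 mm high (z), about 340 g. Grip it across y at mid-length. Origin: centre of the underside; z up.
- short_bit: Lathe tool bit: a square bar with a blue shank and a bare steel cutting tip at its +x end, lying on the bench; 60 mm long (along its x), 22 mm wide (y), 22 mm high (z), about 210 g. Grip it across y at mid-length. Origin: centre of the underside; z up.
- collar: Plain round steel spacer collar lying flat: outside diameter 52 mm, bore 30 mm, 22 mm high, about 240 g. Origin: centre of the underside, on its axis; z up along the axis.
- nut: Large steel hexagon nut lying flat: 36 mm across flats, 41.6 mm across corners, 22 mm high, bore 21 mm, about 110 g. Its x axis is square to a pair of flats (flats also at every 60 degrees). Origin: centre of the underside, on its axis; z up.
- long_foam: Foam block for the long tool bit. Black foam, yellow floor in the cut-out, fixed to the bench. Block 140 x 60 mm with a slot 116 mm (along its x) x 36 mm (y); the bit goes in lengthwise, either way round. Block 9 mm high; floor of the cut-out 3 mm above the bench (6 mm deep), where the part's underside rests. Origin: centre of the block's underside, below the centre of the cut-out; z up.
- short_foam: Foam block for the short tool bit. Black foam, yellow floor in the cut-out, fixed to the bench. Block 104 x 60 mm with a slot 80 mm (along its x) x 36 mm (y); the bit goes in lengthwise, either way round. Block 9 mm high; floor of the cut-out 3 mm above the bench (6 mm deep), where the part's underside rests. Origin: centre of the block's underside, below the centre of the cut-out; z up.
- round_foam: Foam block for the collar. Black foam, yellow floor in the cut-out, fixed to the bench. Block 90 x 90 mm with one round cut-out 66 mm in diameter. Block 9 mm high; floor of the cut-out 3 mm above the bench (6 mm deep), where the part's underside rests. Origin: centre of the block's underside, below the centre of the cut-out; z up.
- hex_foam: Foam block for the nut. Black foam, yellow floor in the cut-out, fixed to the bench. Block 83 x 75 mm with a hexagonal cut-out 50 mm across flats (one pair of flats square to its y axis); the nut fits at any angle. Block 9 mm high; floor of the cut-out 3 mm above the bench (6 mm deep), where the part's underside rests. Origin: centre of the block's underside, below the centre of the cut-out; z up.
- grease_tin: Bystander: flat round steel tin with a white lid, 80 mm across, 36 mm high, on the far side of the foam blocks. Origin: centre of the underside. To be left alone.
- tape: Bystander: yellow and black tape measure, 70 x 40 mm, 50 mm high, on the far side of the foam blocks. Origin: centre of the underside. To be left alone.
Mind the look-alikes: they are no part of the job. What is shaped like the nut but pink is not meant. What is shaped like the short_bit but brown or red is not meant.

How it is judged:
By the outcome, as a careful person would: the job done as asked, in the order asked, and still so for the second after the job is handed in, with the robot touching nothing.
It also fails if it takes over 122 s, if anything falls off the work surface, if the arm or the gripper's body presses on something with over 40 N, if the wrist force passes 120 N, or if a joint passes its speed limit or range.

## Robot

A 7-joint arm with a two-finger parallel gripper is mounted at the origin on the work surface. World frame = base frame: x ahead of the robot, y to its left, z up, the work surface at z = 0. Lengths are in m, angles in rad, forces in N, time in s.
With the tool pointing down it reaches from about 0.4 to 0.85 m from the base axis. Payload 10.4 kg.
Tool frame: the origin (TCP) lies at the very end of the fingers, on their centre line; the grasp point (between the pads) lies 19 mm behind it; z points along the fingers, y is the line along which they close (so a half turn about z gives the same grasp; the last joint's range is limited). The gripper opens to 87 mm and grips with 3 to 60 N. Pads are 19 mm wide; open, the fingers measure 117 mm over their backs; the gripper's body (75 mm by 190 mm) begins 51 mm behind the grasp point.
Start: joints at [1.25, 0.332, -0.065, 1.46, 0.022, 1.35, -0.088], TCP at [0.183, -0.598, 0.223] pointing down, gripper open.
Joint ranges: [-2.6, 2.6], [-0.5, 2.12], [-1.47, 1.34], [0.16, 2.42], [-1.27, 4.41], [0.06, 2.06], [-2.6, 2.6]. Speed limits (rad/s): [2.22, 2.22, 2.79, 2.79, 3.14, 3.14, 3.14].

## Interface

Orientations are given as a 3x3 rotation matrix whose columns are the frame's x, y, z axes.
In Python, from bench import r gives the robot as it stands.
- The arm moves only by the tool arm_command, never from a script. Its argument "commands" is a list of rows, each a list of 3 entries, a list of its own where there are three numbers: the shift along the tool's x, y, z in normalised numbers (1 is 0.8 m), then the turn, a rotation vector about the tool's x, y, z in shares of 2 rad (1.0 is 2 rad), then the closure, from -1 (fully open) to 1 (shut). A call has 1 to 12 rows; each row is the pose to reach, as a shift and turn from the pose commanded when the call began, along the tool's axes at that moment; what a row does not reach only later rows make up. A row lasts 1/12 s, in which the tool goes at most 41.7 mm and 7.16 degrees, less where a joint would pass 70% of its speed; a pose out of reach is approached as far as the arm can. Shift and turn numbers lie between -1 and 1, and a call with a number outside is refused. A call with a gripper value outside its range is refused whole. The fingers move at their own pace and stop on an object; "grip_force" is the grip in N (left out, the last holds). Time passes only in rows, so rows that repeat a pose let the fingers close. It gives the time, the measured TCP pose, the force, the opening and the grip force at its end, in the units of the state.
- r.read_state(): the state, without advancing time (a new reading comes with each control period).
- r.read_camera(name): name is "scene" or "top"; returns the picture (420x560x3 uint8, red, green, blue); there is no depth.
- r.calibration(name): a dict with "fx", "fy", "cx", "cy" (pixels), "k1" (the pictures are not rectified: a ray, as slopes to the right and down, at radius r is drawn at 1 + k1 r^2 times it, then the intrinsics apply), "R" (3x3) and "t" (3): a world point X has camera coordinates R X + t. Camera axes: x right, y down, z forward; pixel columns grow to the right and rows downward; lengths in m; the calibration is good to about 2 mm. A picture is of the moment at which its call begins. calibration takes no time and is no camera call.
- r.job_done(): hands the job in; it is judged then, once.
The state is a dict: "time_s": time; "joint_pos": joint angles; "joint_velocities": joint speeds; "tau": joint torques, N m; "tool_pos": TCP position; "orientation": TCP orientation; "force": force on the tool from outside, world axes, zero at the start; "wrist_torque": the same for the moment, N m; "opening": opening from 0.0 (shut) to 1.0 (fully open); "finger_force": force on a finger pad.
Only numpy, scipy, OpenCV 4.12 (cv2) and the standard library are available. Lean on these libraries where they do the work, as an engineer would, in place of code of your own. Each camera call takes 0.05 s, during which the arm holds its last target. There are 200 camera calls.

## Working session

There is one attempt and no reset: what is moved stays moved. The work goes in short steps, Python scripts to look and compute and a tool call to move; the robot and the scene stay as the last step left them, time stands still between calls to the robot, and variables do not carry over. Pictures are saved under pics/ and viewed, at most 14 in all, crops included, and the job is handed in when it is done.

Besides the shell and the picture viewer there is one more tool, called by a JSON object that holds its "fn" and its "kwargs". arm_command: Moves the arm, as the interface text tells. Its arguments: {"type":"object","properties":{"commands":{"type":"array","items":{"type":"array"}},"grip_force":{"type":"number"}},"required":["commands"]}

```bash
mkdir -p pics; ls
python3 - <<'E'
from bench import r
import cv2,numpy as np
for n in("top","scene"):
    im=r.read_camera(n); cv2.imwrite(f"pics/{n}0.png",cv2.resize(im[:,:,::-1],(800,600),interpolation=cv2.INTER_CUBIC)); np.save(n+"0.npy",im)
    c=r.calibration(n); print(n,{k:np.round(v,4).tolist() for k,v in c.items()})
s=r.read_state(); print({k:np.round(v,3).tolist() for k,v in s.items()})
E
```

```text
pics
top {'fx': 420.6161, 'fy': 420.6161, 'cx': 280.1886, 'cy': 211.8833, 'k1': -0.0584, 'R': [[0.0243, -0.9992, 0.0303], [-0.9877, -0.0287, -0.1539], [0.1547, -0.0262, -0.9876]], 't': [-0.0276, 0.5424, 1.0631]}
scene {'fx': 522.1293, 'fy': 522.1293, 'cx': 284.1539, 'cy': 210.0782, 'k1': 0.0465, 'R': [[0.5442, 0.8388, -0.0148], [0.6437, -0.4288, -0.6338], [-0.538, 0.3354, -0.7733]], 't': [-0.286, -0.3437, 1.4529]}
{'time_s': 0.1, 'joint_pos': [1.25, 0.333, -0.065, 1.461, 0.022, 1.35, -0.089], 'joint_velocities': [-0.001, -0.0, -0.0, -0.003, 0.001, 0.001, -0.001], 'tau': [0.0, -62.455, 0.024, -39.072, -0.061, 0.037, 0.0], 'tool_pos': [0.183, -0.597, 0.222], 'orientation': [[0.956, 0.293, -0.0], [0.293, -0.956, 0.001], [-0.0, -0.001, -1.0]], 'force': [0.413, -0.349, 0.291], 'wrist_torque': [0.022, 0.072, -0.04], 'finger_force': 0.0, 'opening': 1.002}
```

View pics/top0.png

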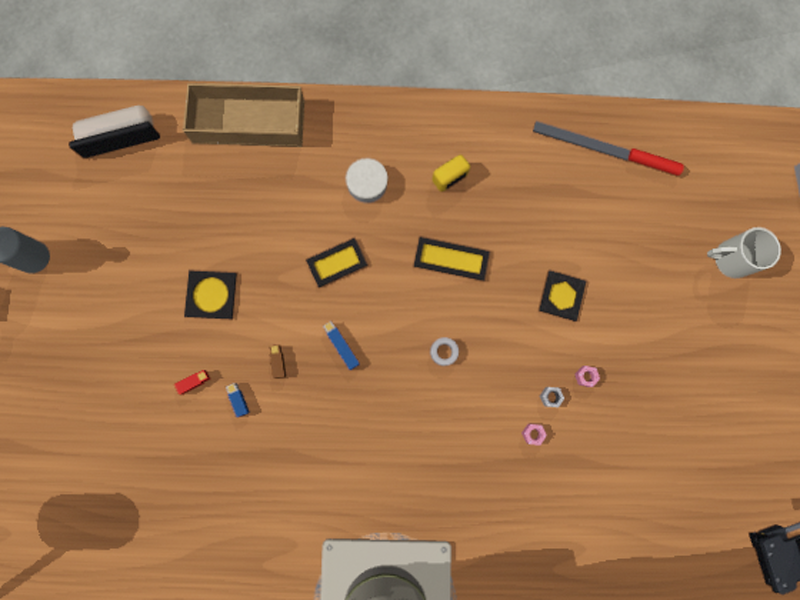

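View pics/scene0.png

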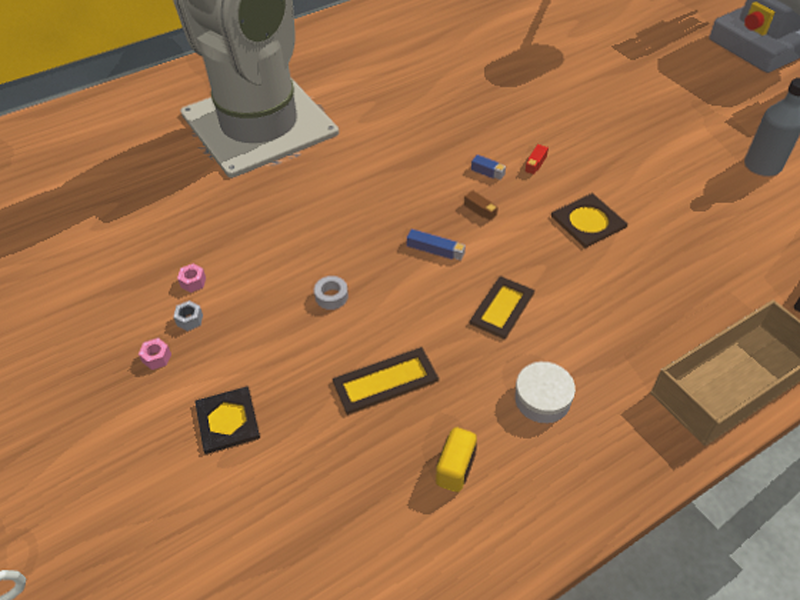

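The steel nut is at (553,397); the pink ones at (589,376) and (535,434) are decoys. The blue short bit is at (237,400); the brown one at (278,361) and the red one at (192,382) are decoys. The long blue bit is at (341,346) and the collar at (445,351). The foams are at (211,295) round, (337,262) short, (452,258) long and (562,296) hex. I'll confirm these in enlarged crops.

```bash
cat > h.py <<'E'
import numpy as np,cv2
from bench import r
def proj(n,X):
    c=r.calibration(n);P=np.atleast_2d(X)@np.array(c["R"]).T+c["t"];s=P[:,:2]/P[:,2:]
    s=s*(1+c["k1"]*(s**2).sum(1,keepdims=True));return s*[c["fx"],c["fy"]]+[c["cx"],c["cy"]]
def unproj(n,uv,z):
    c=r.calibration(n);d=(np.atleast_2d(uv)-[c["cx"],c["cy"]])/[c["fx"],c["fy"]];s=d.copy()
    for _ in range(20): s=d/(1+c["k1"]*(s**2).sum(1,keepdims=True))
    R=np.array(c["R"]);o=-R.T@c["t"];w=np.c_[s,np.ones(len(s))]@R
    return o+w*((z-o[2])/w[:,2])[:,None]
E
python3 - <<'E'
import numpy as np,cv2
im=np.load("top0.npy")[:,:,::-1]
for i,(x,y,w,h) in enumerate([(115,160,140,135),(270,160,150,150)]):
    k=5 if i==0 else 4
    k=min(800//w,600//h); cv2.imwrite(f"pics/c{i}.png",cv2.resize(im[y:y+h,x:x+w],None,fx=k,fy=k,interpolation=cv2.INTER_CUBIC)); print(k)
E
```

```text
4
4
```

View pics/c0.png

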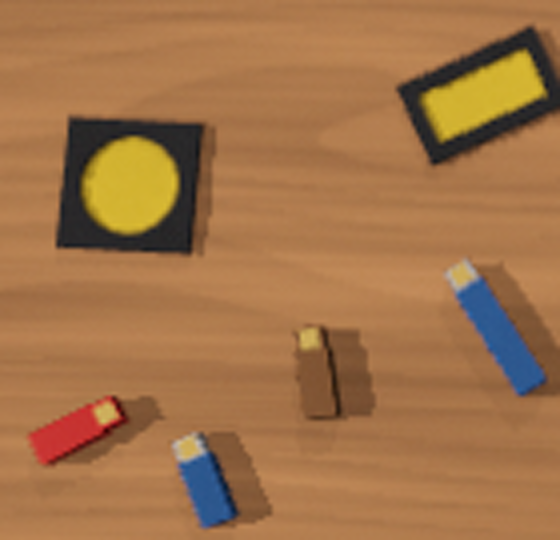

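View pics/c1.png

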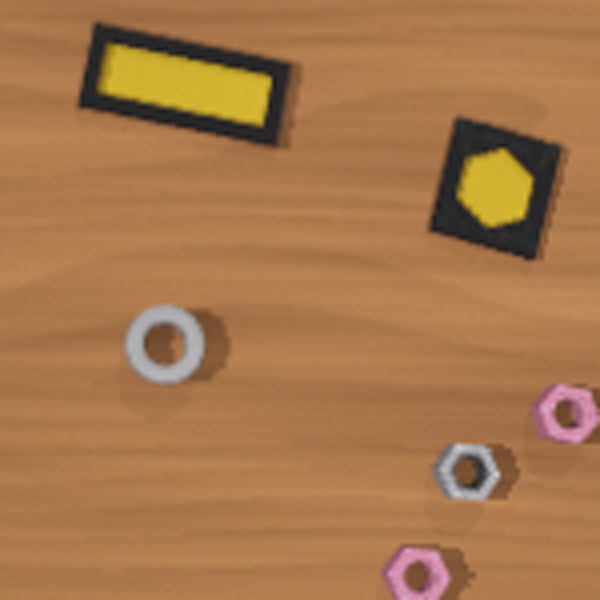

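The crops confirm that the steel-grey nut is at c1 (466,470), between two pink ones. The blue short bit is at c0 (205,480), with red and brown ones beside it. Next I'll fit poses to the corners I read off.

```bash
cat >> h.py <<'E'
def plan(x,y,z,yaw):
    "shift/turn to tool-down pose with closing axis (tool y) along world angle yaw (nearest half turn)"
    from scipy.spatial.transform import Rotation as Q
    s=r.read_state();R=np.array(s["orientation"]);best=None
    for a in (yaw,yaw+np.pi):
        Y=np.array([np.cos(a),np.sin(a),0]);Z=np.array([0,0,-1.]);T=np.c_[np.cross(Y,Z),Y,Z]
        v=Q.from_matrix(R.T@T).as_rotvec()
        print("shift",np.round(R.T@(np.array([x,y,z])-s["tool_pos"]),4).tolist(),"turn",np.round(v,3).tolist(),"j7",round(s["joint_pos"][6],2))
E
python3 - <<'E'
from h import *
c=r.calibration("top");print("cam",-np.array(c["R"]).T@c["t"])
def W(pts,o,z): return unproj("top",(np.array(pts,float)+.5)/4-.5+o,z)[:,:2]
A=(115,160);B=(270,160)
O=dict(round_foam=([(69,117),(203,124),(191,253),(57,246)],A,.009),
short_slot=([(420,98),(530,49),(547,88),(438,142)],A,.003),
long_foam=([(98,24),(292,65),(278,146),(80,105)],B,.009),
hex_foam=([(458,118),(562,148),(537,259),(430,230)],B,.009),
long_bit=([(446,270),(470,260),(545,380),(520,395)],A,.022),
short_bit=([(175,443),(200,433),(235,515),(208,526)],A,.022),
collar=([(125,344),(165,305),(205,344),(165,384)],B,.022),
nut=([(432,470),(450,444),(486,446),(500,471),(483,500),(446,497)],B,.022))
for k,(p,o,z) in O.items():
    w=W(p,o,z);e=np.roll(w,-1,0)-w
    print(k,w.mean(0).round(4),"len",(np.hypot(*e.T)*1e3).round(0),"ang",(np.degrees(np.arctan2(e[:,1],e[:,0]))%180).round(0))
# yellow centroids & bits in both cameras as check
import cv2
for n in("top","scene"):
    hsv=cv2.cvtColor(np.load(n+"0.npy"),cv2.COLOR_RGB2HSV)
    for nm,lo,hi,z in(("yellow",(22,170,120),(32,255,255),.003),("blue",(100,120,50),(125,255,255),.02)):
        m=cv2.inRange(hsv,lo,hi);N,_,st,ct=cv2.connectedComponentsWithStats(m)
        for i in range(1,N):
            if 60<st[i,4]<2000: print(n,nm,st[i,4],ct[i].round(0),unproj(n,ct[i],z)[0].round(4))
E
```

```text
cam [0.37191964 0.01582762 1.13419973]
round_foam [0.5544 0.3463] len [92. 89. 91. 89.] ang [ 89. 179.  89. 179.]
short_slot [0.6253 0.1102] len [83. 30. 83. 33.] ang [116.  25. 119.  24.]
long_foam [ 0.6374 -0.1115] len [137.  58. 139.  59.] ang [ 80. 170.  80. 169.]
hex_foam [ 0.5715 -0.3261] len [75. 80. 76. 81.] ang [ 75. 166.  76. 165.]
long_bit [0.4647 0.0949] len [17. 94. 19. 96.] ang [115.  34. 123.  33.]
short_bit [0.3594 0.2803] len [17. 58. 19. 58.] ang [114.  26. 114.  25.]
collar [ 0.4578 -0.0973] len [37. 37. 38. 37.] ang [135.  47. 136.  46.]
nut [ 0.3786 -0.2985] len [21. 24. 19. 22. 25. 20.] ang [145.  88.  30. 149.  87.  28.]
top yellow 329 [315. 120.] [ 0.8168 -0.1057  0.003 ]
top yellow 546 [316. 181.] [ 0.6393 -0.111   0.003 ]
top yellow 373 [235. 183.] [0.6245 0.1107 0.003 ]
top yellow 449 [147. 206.] [0.555  0.3476 0.003 ]
top yellow 268 [393. 207.] [ 0.5728 -0.3264  0.003 ]
top blue 217 [240. 244.] [0.4577 0.0908 0.02  ]
top blue 145 [167. 282.] [0.3527 0.2776 0.02  ]
scene yellow 75 [535.  10.] [0.2889 1.0896 0.003 ]
scene yellow 376 [412. 153.] [0.5559 0.3487 0.003 ]
scene yellow 434 [351. 214.] [0.6254 0.1105 0.003 ]
scene yellow 784 [269. 266.] [ 0.639  -0.1112  0.003 ]
scene yellow 448 [158. 293.] [ 0.5726 -0.3263  0.003 ]
scene yellow 803 [318. 321.] [ 0.7968 -0.0987  0.003 ]
scene blue 65 [339. 113.] [0.3533 0.2797 0.02  ]
scene blue 191 [302. 167.] [0.4598 0.0914 0.02  ]
```

Run:
```python
from h import *
plan(.40,-.35,.2,np.radians(123.5))
plan(.465,.095,.12,np.radians(123.5))
```

```text
shift [0.2797, -0.1727, 0.022] turn [-0.0, 0.002, 2.855] j7 -0.09
shift [0.2797, -0.1727, 0.022] turn [-0.001, -0.0, -0.287] j7 -0.09
shift [0.4724, -0.5789, 0.1025] turn [-0.0, 0.002, 2.855] j7 -0.09
shift [0.4724, -0.5789, 0.1025] turn [-0.001, -0.0, -0.287] j7 -0.09
```

The rows are not in the units I measure in: shifts go in shares of 0.8 m and turns go in shares of 2 rad. I convert before sending: -0.579 m / 0.8 = -0.7238, 0.472 m / 0.8 = 0.59, -0.287 rad / 2 = -0.1435.

{"fn": "arm_command", "kwargs": {"commands": [[[0.35, -0.2163, 0.025], [0, 0, -0.1435], -1], [[0.35, -0.2163, 0.025], [0, 0, -0.1435], -1], [[0.35, -0.2163, 0.025], [0, 0, -0.1435], -1], [[0.35, -0.2163, 0.025], [0, 0, -0.1435], -1], [[0.35, -0.2163, 0.025], [0, 0, -0.1435], -1], [[0.35, -0.2163, 0.025], [0, 0, -0.1435], -1], [[0.35, -0.2163, 0.025], [0, 0, -0.1435], -1], [[0.59, -0.7238, 0.125], [0, 0, -0.1435], -1], [[0.59, -0.7238, 0.125], [0, 0, -0.1435], -1], [[0.59, -0.7238, 0.125], [0, 0, -0.1435], -1], [[0.59, -0.7238, 0.125], [0, 0, -0.1435], -1], [[0.59, -0.7238, 0.125], [0, 0, -0.1435], -1]], "grip_force": 30}}

```text
time_s: 1.1
tool_pos: [0.4131, -0.1748, 0.1693]
orientation: [[0.834, 0.552, -0.0], [0.552, -0.834, -0.0], [-0.0, 0.0, -1.0]]
force: [0.9, -0.4, -0.4]
opening: 0.998
finger_force: 0.0
```

```bash
cat > p.py <<'E'
import sys
from h import *
a=list(map(float,sys.argv[1:]))
s=r.read_state();print(round(s["time_s"],2),"pos",np.round(s["tool_pos"],4),"open",round(s["opening"],3),"yaw",np.degrees(np.arctan2(s["orientation"][1][1],s["orientation"][0][1])).round(1),"F",np.round(s["force"],1),"j",np.round(s["joint_pos"],2))
if a: plan(a[0],a[1],a[2],np.radians(a[3]))
E
python3 p.py .465 .095 .1 123.5
```

```text
1.1 pos [ 0.4131 -0.1748  0.1693] open 0.998 yaw -56.5 F [ 0.9 -0.4 -0.4] j [ 0.78  0.01 -0.48  1.95  0.    1.18 -0.69]
shift [0.1922, -0.1964, 0.0692] turn [0.001, -0.0, 3.142] j7 -0.69
shift [0.1922, -0.1964, 0.0692] turn [0.0, 0.0, -0.0] j7 -0.69
```

In the tool's units: -0.196 m / 0.8 = -0.245, 0.192 m / 0.8 = 0.24.

{"fn": "arm_command", "kwargs": {"commands": [[[0.24, -0.245, 0.0875], [0, 0, 0], -1], [[0.24, -0.245, 0.0875], [0, 0, 0], -1], [[0.24, -0.245, 0.0875], [0, 0, 0], -1], [[0.24, -0.245, 0.0875], [0, 0, 0], -1], [[0.24, -0.245, 0.0875], [0, 0, 0], -1], [[0.24, -0.245, 0.0875], [0, 0, 0], -1], [[0.24, -0.245, 0.0875], [0, 0, 0], -1], [[0.24, -0.245, 0.0875], [0, 0, 0], -1], [[0.24, -0.245, 0.0875], [0, 0, 0], -1], [[0.24, -0.245, 0.0875], [0, 0, 0], -1]]}}

```text
time_s: 1.93
tool_pos: [0.4651, 0.0921, 0.0995]
orientation: [[0.834, 0.552, -0.001], [0.552, -0.834, -0.0], [-0.001, -0.0, -1.0]]
force: [-0.5, 0.1, -0.2]
opening: 1.0
finger_force: 0.0
```

```bash
python3 p.py .465 .095 .008 123.5
```

```text
1.93 pos [0.4651 0.0921 0.0995] open 1.0 yaw -56.5 F [-0.5  0.1 -0.2] j [ 0.41  0.19 -0.75  1.96  0.15  1.05 -1.39]
shift [0.0016, -0.0024, 0.0915] turn [-0.001, -0.0, -3.141] j7 -1.39
shift [0.0016, -0.0024, 0.0915] turn [-0.0, 0.001, 0.0] j7 -1.39
```

In the tool's units: 0.091 m / 0.8 = 0.1138, 0.07 m / 0.8 = 0.0875.

{"fn": "arm_command", "kwargs": {"commands": [[[0, 0, 0.05], [0, 0, 0], -0.5], [[0, 0, 0.0875], [0, 0, 0], -0.5], [[0, 0, 0.1138], [0, 0, 0], -0.4], [[0, 0, 0.1138], [0, 0, 0], -0.4], [[0, 0, 0.1138], [0, 0, 0], -0.4], [[0, 0, 0.1138], [0, 0, 0], 1], [[0, 0, 0.1138], [0, 0, 0], 1], [[0, 0, 0.1138], [0, 0, 0], 1], [[0, 0, 0.1138], [0, 0, 0], 1], [[0, 0, 0.1138], [0, 0, 0], 1], [[0, 0, 0.1138], [0, 0, 0], 1], [[0, 0, 0.1138], [0, 0, 0], 1]], "grip_force": 40}}

```text
time_s: 2.93
tool_pos: [0.4653, 0.0929, 0.0089]
orientation: [[0.834, 0.552, 0.0], [0.552, -0.834, 0.0], [0.0, -0.0, -1.0]]
force: [-0.7, 1.2, 1.1]
opening: 0.253
finger_force: 0.9
```

```bash
python3 p.py .638 -.111 .08 170
```

```text
2.93 pos [0.4653 0.0929 0.0089] open 0.253 yaw -56.5 F [-0.7  1.2  1.1] j [ 0.35  0.34 -0.71  2.03  0.29  0.87 -1.51]
shift [0.0314, 0.2653, -0.0711] turn [-0.0, -0.0, 2.33] j7 -1.51
shift [0.0314, 0.2653, -0.0711] turn [0.0, -0.0, -0.811] j7 -1.51
```

In the tool's units: 0.265 m / 0.8 = 0.3313, -0.071 m / 0.8 = -0.0888, -0.811 rad / 2 = -0.4055.

{"fn": "arm_command", "kwargs": {"commands": [[[0, 0, 0], [0, 0, 0], 1], [[0, 0, 0], [0, 0, 0], 1], [[0, 0, -0.0375], [0, 0, 0], 1], [[0, 0, -0.0888], [0, 0, 0], 1], [[0.0388, 0.3313, -0.0888], [0, 0, -0.4055], 1], [[0.0388, 0.3313, -0.0888], [0, 0, -0.4055], 1], [[0.0388, 0.3313, -0.0888], [0, 0, -0.4055], 1], [[0.0388, 0.3313, -0.0888], [0, 0, -0.4055], 1], [[0.0388, 0.3313, -0.0888], [0, 0, -0.4055], 1], [[0.0388, 0.3313, -0.0888], [0, 0, -0.4055], 1], [[0.0388, 0.3313, -0.0888], [0, 0, -0.4055], 1], [[0.0388, 0.3313, -0.0888], [0, 0, -0.4055], 1]]}}

```text
time_s: 3.93
tool_pos: [0.6386, -0.1171, 0.078]
orientation: [[0.177, 0.984, -0.001], [0.984, -0.177, -0.001], [-0.001, -0.001, -1.0]]
force: [-0.7, 0.5, -2.1]
opening: 0.246
finger_force: 40.0
```

```bash
python3 p.py .638 -.111 .03 170
python3 - <<'E'
from h import *
im=r.read_camera("scene"); cv2.imwrite("pics/s1.png",cv2.resize(im[100:340,120:440,::-1],(800,600),interpolation=cv2.INTER_CUBIC))
E
```

```text
3.93 pos [ 0.6386 -0.1171  0.078 ] open 0.246 yaw -10.2 F [-0.7  0.5 -2.1] j [ 0.62  0.6  -0.7   1.52  0.41  1.17 -0.33]
shift [0.006, -0.0016, 0.048] turn [0.002, 0.001, 3.139] j7 -0.33
shift [0.006, -0.0016, 0.048] turn [-0.001, 0.001, -0.003] j7 -0.33
```

View pics/s1.png

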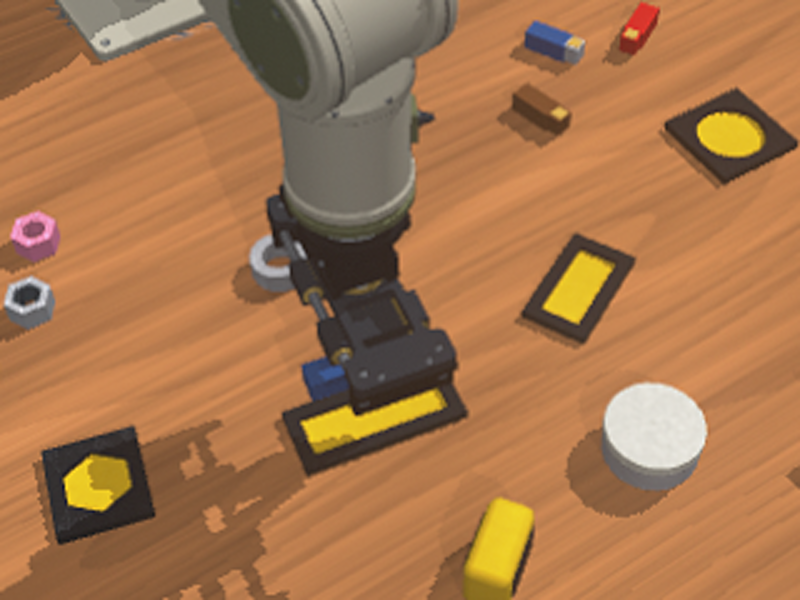

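The bit is held above the long slot, with its blue end at (320,380). I'll let it settle while lowering.

In the tool's units: 0.05 m / 0.8 = 0.0625, 0.04 m / 0.8 = 0.05.

{"fn": "arm_command", "kwargs": {"commands": [[[0, 0, 0.025], [0, 0, 0], 1], [[0, 0, 0.05], [0, 0, 0], 1], [[0, 0, 0.0625], [0, 0, 0], 1], [[0, 0, 0.0625], [0, 0, 0], 1], [[0, 0, 0.0625], [0, 0, 0], 1]]}}

```text
time_s: 4.4
tool_pos: [0.637, -0.1105, 0.0296]
orientation: [[0.174, 0.985, -0.001], [0.985, -0.174, 0.0], [0.0, -0.001, -1.0]]
force: [0.4, -0.9, -1.9]
opening: 0.251
finger_force: 40.0
```

```bash
python3 p.py .6385 -.111 .013 170
```

```text
4.4 pos [ 0.637  -0.1105  0.0296] open 0.251 yaw -10.0 F [ 0.4 -0.9 -1.9] j [ 0.6   0.65 -0.68  1.56  0.44  1.09 -0.36]
shift [-0.0002, 0.0016, 0.0166] turn [0.0, -0.002, -3.142] j7 -0.36
shift [-0.0002, 0.0016, 0.0166] turn [-0.001, -0.0, 0.0] j7 -0.36
```

In the tool's units: -0.09 m / 0.8 = -0.1125, 0.001 m / 0.8 = 0.0013.

{"fn": "arm_command", "kwargs": {"commands": [[[0, 0.0013, 0.0125], [0, 0, 0], 1], [[0, 0.0013, 0.0219], [0, 0, 0], 1], [[0, 0.0013, 0.0219], [0, 0, 0], 1], [[0, 0.0013, 0.0219], [0, 0, 0], 1], [[0, 0.0013, 0.0219], [0, 0, 0], -0.3], [[0, 0.0013, 0.0219], [0, 0, 0], -0.3], [[0, 0.0013, 0.0219], [0, 0, 0], -0.3], [[0, 0.0013, 0.0219], [0, 0, 0], -0.3], [[0, 0.0013, -0.025], [0, 0, 0], -0.3], [[0, 0.0013, -0.075], [0, 0, 0], -1], [[0, 0.0013, -0.1125], [0, 0, 0], -1]]}}

```text
time_s: 5.32
tool_pos: [0.6389, -0.1111, 0.1226]
orientation: [[0.174, 0.985, 0.002], [0.985, -0.174, 0.0], [0.0, 0.002, -1.0]]
force: [1.0, -0.4, 0.9]
opening: 0.692
finger_force: 0.0
```

```bash
python3 p.py .359 .28 .12 115.5
```

```text
5.32 pos [ 0.6389 -0.1111  0.1226] open 0.692 yaw -10.0 F [ 1.  -0.4  0.9] j [ 0.63  0.55 -0.72  1.49  0.38  1.24 -0.32]
shift [0.3365, -0.3436, 0.0023] turn [0.001, 0.001, -2.191] j7 -0.32
shift [0.3365, -0.3436, 0.0023] turn [0.001, -0.001, 0.951] j7 -0.32
```

In the tool's units: -0.344 m / 0.8 = -0.43, 0.336 m / 0.8 = 0.42, 0.951 rad / 2 = 0.4755.

{"fn": "arm_command", "kwargs": {"commands": [[[0.42, -0.43, 0], [0, 0, 0.4755], -1], [[0.42, -0.43, 0], [0, 0, 0.4755], -1], [[0.42, -0.43, 0], [0, 0, 0.4755], -1], [[0.42, -0.43, 0], [0, 0, 0.4755], -1], [[0.42, -0.43, 0], [0, 0, 0.4755], -1], [[0.42, -0.43, 0], [0, 0, 0.4755], -0.4], [[0.42, -0.43, 0], [0, 0, 0.4755], -0.4], [[0.42, -0.43, 0], [0, 0, 0.4755], -0.4], [[0.42, -0.43, 0], [0, 0, 0.4755], -0.4], [[0.42, -0.43, 0], [0, 0, 0.4755], -0.4], [[0.42, -0.43, 0], [0, 0, 0.4755], -0.4], [[0.42, -0.43, 0], [0, 0, 0.4755], -0.4]]}}

```text
time_s: 6.32
tool_pos: [0.3551, 0.283, 0.1204]
orientation: [[0.901, 0.434, 0.001], [0.434, -0.901, 0.001], [0.001, -0.0, -1.0]]
force: [0.8, -0.0, 0.2]
opening: 0.711
finger_force: 0.0
```

{"fn": "arm_command", "kwargs": {"commands": [[[0, 0, 0], [0, 0, 0], -0.3], [[0, 0, 0], [0, 0, 0], -0.3], [[0, 0, 0], [0, 0, 0], -0.3], [[0, 0, 0], [0, 0, 0], -0.3]]}}

```text
time_s: 6.65
tool_pos: [0.359, 0.2783, 0.1197]
orientation: [[0.904, 0.428, 0.0], [0.428, -0.904, -0.0], [-0.0, 0.0, -1.0]]
force: [1.1, -1.6, 0.9]
opening: 0.651
finger_force: 0.0
```

```bash
python3 p.py .359 .28 .0085 115.5
```

```text
6.65 pos [0.359  0.2783 0.1197] open 0.651 yaw -64.6 F [ 1.1 -1.6  0.9] j [ 0.13  0.13 -0.93  1.98  0.12  1.08 -1.97]
shift [0.0007, -0.0016, 0.1112] turn [0.0, -0.001, 3.139] j7 -1.97
shift [0.0007, -0.0016, 0.1112] turn [0.0, 0.0, -0.002] j7 -1.97
```

In the tool's units: 0.111 m / 0.8 = 0.1388, -0.001 m / 0.8 = -0.0013.

{"fn": "arm_command", "kwargs": {"commands": [[[0, -0.0013, 0.05], [0, 0, 0], -0.3], [[0, -0.0013, 0.1], [0, 0, 0], -0.3], [[0, -0.0013, 0.1388], [0, 0, 0], -0.3], [[0, -0.0013, 0.1388], [0, 0, 0], -0.3], [[0, -0.0013, 0.1388], [0, 0, 0], -0.3], [[0, -0.0013, 0.1388], [0, 0, 0], 1], [[0, -0.0013, 0.1388], [0, 0, 0], 1], [[0, -0.0013, 0.1388], [0, 0, 0], 1], [[0, -0.0013, 0.1388], [0, 0, 0], 1], [[0, -0.0013, 0.1388], [0, 0, 0], 1], [[0, -0.0013, 0.1388], [0, 0, 0], 1], [[0, -0.0013, 0.1388], [0, 0, 0], 1]]}}

```text
time_s: 7.65
tool_pos: [0.358, 0.2804, 0.0091]
orientation: [[0.903, 0.43, 0.001], [0.43, -0.903, 0.0], [0.001, 0.0, -1.0]]
force: [-0.5, -1.0, 4.9]
opening: 0.25
finger_force: 40.0
```

```bash
python3 p.py .625 .1106 .08 25.5
```

```text
7.65 pos [0.358  0.2804 0.0091] open 0.25 yaw -64.5 F [-0.5 -1.   4.9] j [ 0.02  0.34 -0.86  2.07  0.33  0.87 -2.15]
shift [0.168, 0.2681, -0.0707] turn [0.001, -0.0, -1.571] j7 -2.15
shift [0.168, 0.2681, -0.0707] turn [-0.0, -0.001, 1.57] j7 -2.15
```

In the tool's units: 0.268 m / 0.8 = 0.335, 0.168 m / 0.8 = 0.21, -1.57 rad / 2 = -0.785.

{"fn": "arm_command", "kwargs": {"commands": [[[0, 0, -0.0438], [0, 0, 0], 1], [[0, 0, -0.0888], [0, 0, 0], 1], [[0.21, 0.335, -0.0888], [0, 0, -0.785], 1], [[0.21, 0.335, -0.0888], [0, 0, -0.785], 1], [[0.21, 0.335, -0.0888], [0, 0, -0.785], 1], [[0.21, 0.335, -0.0888], [0, 0, -0.785], 1], [[0.21, 0.335, -0.0888], [0, 0, -0.785], 1], [[0.21, 0.335, -0.0888], [0, 0, -0.785], 1], [[0.21, 0.335, -0.0888], [0, 0, -0.785], 1], [[0.21, 0.335, -0.0888], [0, 0, -0.785], 1], [[0.21, 0.335, -0.0888], [0, 0, -0.785], 1], [[0.21, 0.335, -0.0888], [0, 0, -0.785], 1]]}}

```text
time_s: 8.65
tool_pos: [0.6257, 0.1088, 0.0787]
orientation: [[-0.125, 0.992, -0.001], [0.992, 0.125, 0.0], [0.0, -0.001, -1.0]]
force: [-1.2, 1.1, -1.1]
opening: 0.248
finger_force: 40.0
```

```bash
python3 p.py .625 .1106 .03 25.5
```

```text
8.65 pos [0.6257 0.1088 0.0787] open 0.248 yaw 7.2 F [-1.2  1.1 -1.1] j [ 0.41  0.65 -0.91  1.55  0.53  1.21 -0.47]
shift [0.0018, -0.0004, 0.0487] turn [-0.001, -0.001, -0.32] j7 -0.47
shift [0.0018, -0.0004, 0.0487] turn [-0.001, 0.002, 2.822] j7 -0.47
```

In the tool's units: 0.049 m / 0.8 = 0.0613, 0.03 m / 0.8 = 0.0375, -0.31 rad / 2 = -0.155.

{"fn": "arm_command", "kwargs": {"commands": [[[0, 0, 0], [0, 0, -0.155], 1], [[0, 0, 0], [0, 0, -0.155], 1], [[0, 0, 0.0125], [0, 0, -0.155], 1], [[0, 0, 0.0375], [0, 0, -0.155], 1], [[0, 0, 0.0613], [0, 0, -0.155], 1], [[0, 0, 0.0613], [0, 0, -0.155], 1], [[0, 0, 0.0613], [0, 0, -0.155], 1]]}}

```text
time_s: 9.23
tool_pos: [0.6239, 0.1104, 0.0299]
orientation: [[-0.419, 0.908, -0.002], [0.908, 0.419, -0.0], [0.001, -0.002, -1.0]]
force: [0.2, 0.7, -1.2]
opening: 0.246
finger_force: 40.0
```

```bash
python3 p.py .625 .1106 .012 25.5
```

```text
9.23 pos [0.6239 0.1104 0.0299] open 0.246 yaw 24.8 F [ 0.2  0.7 -1.2] j [ 0.42  0.72 -0.93  1.59  0.62  1.15 -0.22]
shift [-0.0003, 0.0011, 0.0179] turn [-0.002, -0.001, -0.013] j7 -0.22
shift [-0.0003, 0.0011, 0.0179] turn [-0.001, 0.004, 3.129] j7 -0.22
```

In the tool's units: -0.09 m / 0.8 = -0.1125, 0.001 m / 0.8 = 0.0013, -0.01 rad / 2 = -0.005.

{"fn": "arm_command", "kwargs": {"commands": [[[0, 0.0013, 0.0125], [0, 0, -0.005], 1], [[0, 0.0013, 0.0219], [0, 0, -0.005], 1], [[0, 0.0013, 0.0219], [0, 0, -0.005], 1], [[0, 0.0013, 0.0219], [0, 0, -0.005], 1], [[0, 0.0013, 0.0219], [0, 0, -0.005], -0.3], [[0, 0.0013, 0.0219], [0, 0, -0.005], -0.3], [[0, 0.0013, 0.0219], [0, 0, -0.005], -0.3], [[0, 0.0013, 0.0219], [0, 0, -0.005], -0.3], [[0, 0.0013, -0.025], [0, 0, -0.005], -0.3], [[0, 0.0013, -0.075], [0, 0, -0.005], -1], [[0, 0.0013, -0.1125], [0, 0, -0.005], -1]]}}

```text
time_s: 10.15
tool_pos: [0.6259, 0.1116, 0.1235]
orientation: [[-0.428, 0.904, 0.001], [0.904, 0.428, 0.001], [0.0, 0.001, -1.0]]
force: [1.1, 0.3, 0.3]
opening: 0.692
finger_force: 0.0
```

```bash
python3 p.py .458 -.0973 .12 0
```

```text
10.15 pos [0.6259 0.1116 0.1235] open 0.692 yaw 25.4 F [1.1 0.3 0.3] j [ 0.46  0.63 -1.    1.51  0.54  1.29 -0.16]
shift [-0.1168, -0.2412, 0.0032] turn [0.001, -0.0, 0.443] j7 -0.16
shift [-0.1168, -0.2412, 0.0032] turn [0.001, 0.002, -2.699] j7 -0.16
```

In the tool's units: -0.241 m / 0.8 = -0.3013, -0.117 m / 0.8 = -0.1463.

{"fn": "arm_command", "kwargs": {"commands": [[[-0.1463, -0.3013, 0.0038], [0, 0, 0], -1], [[-0.1463, -0.3013, 0.0038], [0, 0, 0], -1], [[-0.1463, -0.3013, 0.0038], [0, 0, 0], -1], [[-0.1463, -0.3013, 0.0038], [0, 0, 0], -1], [[-0.1463, -0.3013, 0.0038], [0, 0, 0], -1], [[-0.1463, -0.3013, 0.0038], [0, 0, 0], -1], [[-0.1463, -0.3013, 0.0038], [0, 0, 0], -1], [[-0.1463, -0.3013, 0.0038], [0, 0, 0], -1], [[-0.1463, -0.3013, 0.0038], [0, 0, 0], -1], [[-0.1463, -0.3013, 0.0038], [0, 0, 0], -1], [[-0.1463, -0.3013, 0.0038], [0, 0, 0], -1]]}}

```text
time_s: 11.07
tool_pos: [0.4587, -0.0965, 0.118]
orientation: [[-0.43, 0.903, 0.001], [0.903, 0.43, 0.0], [0.0, 0.001, -1.0]]
force: [0.1, -0.8, -0.6]
opening: 0.998
finger_force: 0.0
```

```bash
python3 p.py .458 -.0973 .0085 25.5;  python3 - <<'E'
from h import *
im=r.read_camera("scene"); cv2.imwrite("pics/s2.png",cv2.resize(im[130:310,200:440,::-1],(800,600),interpolation=cv2.INTER_CUBIC))
E
```

```text
11.07 pos [ 0.4587 -0.0965  0.118 ] open 0.998 yaw 25.5 F [ 0.1 -0.8 -0.6] j [ 1.19  0.26 -1.18  1.94  0.26  1.11  0.35]
shift [-0.0004, -0.0011, 0.1095] turn [0.001, -0.0, -0.0] j7 0.35
shift [-0.0004, -0.0011, 0.1095] turn [-0.0, -0.001, 3.141] j7 0.35
```

View pics/s2.png

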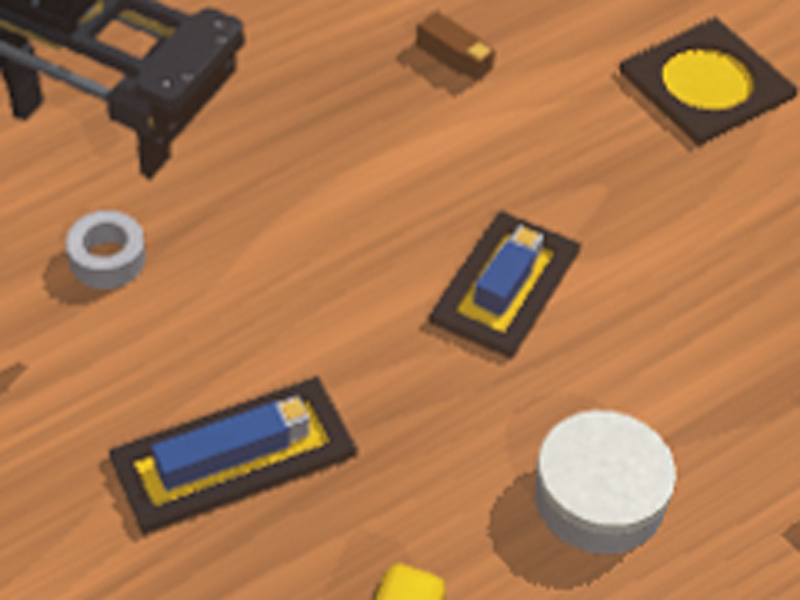

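The picture shows the long bit lying in its slot at (235,440) and the short bit in its slot at (508,270). The collar at (105,245) is next.

In the tool's units: 0.11 m / 0.8 = 0.1375, 0.1 m / 0.8 = 0.125, 0.45 rad / 2 = 0.225.

{"fn": "arm_command", "kwargs": {"commands": [[[0, 0, 0.0375], [0, 0, 0.06], -1], [[0, 0, 0.075], [0, 0, 0.12], -1], [[0, 0, 0.1], [0, 0, 0.18], -1], [[0, 0, 0.125], [0, 0, 0.225], -1], [[0, 0, 0.1375], [0, 0, 0.225], -1], [[0, 0, 0.1375], [0, 0, 0.225], -1], [[0, 0, 0.1375], [0, 0, 0.225], -1]]}}

```text
time_s: 11.7
tool_pos: [0.4584, -0.0969, 0.008]
orientation: [[0.003, 1.0, -0.0], [1.0, -0.003, 0.001], [0.001, -0.0, -1.0]]
force: [-0.6, -0.5, 0.5]
opening: 1.003
finger_force: 0.0
```

```bash
python3 p.py .458 -.0973 .0085 0
```

```text
11.7 pos [ 0.4584 -0.0969  0.008 ] open 1.003 yaw -0.2 F [-0.6 -0.5  0.5] j [ 0.97  0.41 -0.96  2.04  0.43  0.91 -0.22]
shift [-0.0004, -0.0004, -0.0005] turn [-0.0, -0.001, -0.003] j7 -0.22
shift [-0.0004, -0.0004, -0.0005] turn [-0.001, 0.0, 3.139] j7 -0.22
```

In the tool's units: -0.1 m / 0.8 = -0.125, -0.07 m / 0.8 = -0.0875, 0.4 rad / 2 = 0.2.

{"fn": "arm_command", "kwargs": {"commands": [[[0, 0, 0], [0, 0, 0], 1], [[0, 0, 0], [0, 0, 0], 1], [[0, 0, 0], [0, 0, 0], 1], [[0, 0, 0], [0, 0, 0], 1], [[0, 0, 0], [0, 0, 0], 1], [[0, 0, 0], [0, 0, 0], 1], [[0, 0, 0], [0, 0, 0], 1], [[0, 0, -0.0375], [0, 0, 0.05], 1], [[0, 0, -0.0875], [0, 0, 0.1], 1], [[0, 0, -0.125], [0, 0, 0.15], 1], [[0, 0, -0.125], [0, 0, 0.2], 1], [[0, 0, -0.125], [0, 0, 0.2], 1]]}}

```text
time_s: 12.7
tool_pos: [0.4587, -0.0983, 0.1091]
orientation: [[0.401, 0.916, 0.002], [0.916, -0.401, -0.002], [-0.001, 0.003, -1.0]]
force: [-0.1, -1.0, -3.2]
opening: 0.584
finger_force: 40.0
```

```bash
python3 p.py .5555 .3475 .11 -23
```

```text
12.7 pos [ 0.4587 -0.0983  0.1091] open 0.584 yaw -23.6 F [-0.1 -1.  -3.2] j [ 1.04  0.21 -1.    1.96  0.2   1.08 -0.45]
shift [0.4472, -0.0901, -0.0017] turn [0.003, 0.001, -0.011] j7 -0.45
shift [0.4472, -0.0901, -0.0017] turn [0.002, -0.005, 3.13] j7 -0.45
```

In the tool's units: 0.447 m / 0.8 = 0.5588, -0.09 m / 0.8 = -0.1125, 0.3 rad / 2 = 0.15.

{"fn": "arm_command", "kwargs": {"commands": [[[0.5588, -0.1125, 0], [0, 0, 0.15], 1], [[0.5588, -0.1125, 0], [0, 0, 0.15], 1], [[0.5588, -0.1125, 0], [0, 0, 0.15], 1], [[0.5588, -0.1125, 0], [0, 0, 0.15], 1], [[0.5588, -0.1125, 0], [0, 0, 0.15], 1], [[0.5588, -0.1125, 0], [0, 0, 0.15], 1]]}}

```text
time_s: 13.2
tool_pos: [0.5059, 0.1318, 0.1062]
orientation: [[0.648, 0.762, -0.002], [0.762, -0.648, -0.001], [-0.002, -0.001, -1.0]]
force: [0.7, -0.4, -2.2]
opening: 0.581
finger_force: 40.0
```

```bash
python3 p.py .5555 .3475 .11 -40
```

```text
13.2 pos [0.5059 0.1318 0.1062] open 0.581 yaw -40.4 F [ 0.7 -0.4 -2.2] j [ 0.52  0.38 -1.    1.83  0.35  1.13 -1.31]
shift [0.1965, -0.1019, -0.004] turn [-0.001, 0.002, -0.006] j7 -1.31
shift [0.1965, -0.1019, -0.004] turn [0.003, 0.002, 3.135] j7 -1.31
```

j3 is steady at about -1.0, so I'll continue.

In the tool's units: 0.196 m / 0.8 = 0.245, -0.102 m / 0.8 = -0.1275, 0.1 rad / 2 = 0.05.

{"fn": "arm_command", "kwargs": {"commands": [[[0.245, -0.1275, 0], [0, 0, 0.05], 1], [[0.245, -0.1275, 0], [0, 0, 0.05], 1], [[0.245, -0.1275, 0], [0, 0, 0.05], 1], [[0.245, -0.1275, 0], [0, 0, 0.05], 1], [[0.245, -0.1275, 0], [0, 0, 0.05], 1], [[0.245, -0.1275, 0], [0, 0, 0.05], 1], [[0.245, -0.1275, 0.0375], [0, 0, 0.05], 1], [[0.245, -0.1275, 0.0625], [0, 0, 0.05], 1], [[0.245, -0.1275, 0.0875], [0, 0, 0.05], 1], [[0.245, -0.1275, 0.0875], [0, 0, 0.05], 1], [[0.245, -0.1275, 0.0875], [0, 0, 0.05], 1]]}}

```text
time_s: 14.12
tool_pos: [0.5553, 0.3449, 0.0356]
orientation: [[0.721, 0.693, -0.004], [0.693, -0.721, -0.002], [-0.004, -0.001, -1.0]]
force: [0.3, -0.4, -2.3]
opening: 0.583
finger_force: 40.0
```

```bash
python3 p.py .5555 .3475 .0115 -46
```

```text
14.12 pos [0.5553 0.3449 0.0356] open 0.583 yaw -46.1 F [ 0.3 -0.4 -2.3] j [-0.02  0.72 -0.86  1.53  0.57  1.16 -1.8 ]
shift [0.0021, -0.0017, 0.0241] turn [-0.001, 0.004, -0.002] j7 -1.8
shift [0.0021, -0.0017, 0.0241] turn [0.006, 0.002, 3.14] j7 -1.8
```

In the tool's units: -0.08 m / 0.8 = -0.1, 0.002 m / 0.8 = 0.0025.

{"fn": "arm_command", "kwargs": {"commands": [[[0.0025, -0.0019, 0.015], [0, 0, 0], 1], [[0.0025, -0.0019, 0.03], [0, 0, 0], 1], [[0.0025, -0.0019, 0.03], [0, 0, 0], 1], [[0.0025, -0.0019, 0.03], [0, 0, 0], 1], [[0.0025, -0.0019, 0.03], [0, 0, 0], -0.6], [[0.0025, -0.0019, 0.03], [0, 0, 0], -0.6], [[0.0025, -0.0019, 0.03], [0, 0, 0], -0.6], [[0.0025, -0.0019, 0.03], [0, 0, 0], -0.6], [[0.0025, -0.0019, -0.0125], [0, 0, 0], -0.6], [[0.0025, -0.0019, -0.0625], [0, 0, 0], -0.6], [[0.0025, -0.0019, -0.1], [0, 0, 0], -0.6]]}}

```text
time_s: 15.03
tool_pos: [0.5571, 0.3487, 0.1206]
orientation: [[0.722, 0.692, 0.001], [0.692, -0.722, 0.001], [0.002, -0.0, -1.0]]
force: [0.3, 1.1, 0.5]
opening: 0.796
finger_force: 0.0
```

```bash
python3 p.py .3786 -.2985 .12 58
```

```text
15.03 pos [0.5571 0.3487 0.1206] open 0.796 yaw -46.3 F [0.3 1.1 0.5] j [-0.    0.64 -0.9   1.46  0.51  1.29 -1.76]
shift [-0.5765, 0.3441, -0.0003] turn [0.001, -0.001, -1.82] j7 -1.76
shift [-0.5765, 0.3441, -0.0003] turn [-0.001, -0.001, 1.322] j7 -1.76
```

In the tool's units: -0.576 m / 0.8 = -0.72, 0.344 m / 0.8 = 0.43, 1.32 rad / 2 = 0.66.

{"fn": "arm_command", "kwargs": {"commands": [[[-0.72, 0.43, 0], [0, 0, 0.66], -0.5], [[-0.72, 0.43, 0], [0, 0, 0.66], -0.5], [[-0.72, 0.43, 0], [0, 0, 0.66], -0.5], [[-0.72, 0.43, 0], [0, 0, 0.66], -0.5], [[-0.72, 0.43, 0], [0, 0, 0.66], -0.5], [[-0.72, 0.43, 0], [0, 0, 0.66], -0.5], [[-0.72, 0.43, 0], [0, 0, 0.66], -0.5], [[-0.72, 0.43, 0], [0, 0, 0.66], -0.5], [[-0.72, 0.43, 0], [0, 0, 0.66], -0.5]]}}

```text
time_s: 15.78
tool_pos: [0.4566, -0.0151, 0.1184]
orientation: [[0.933, -0.36, 0.002], [-0.36, -0.933, -0.001], [0.002, 0.0, -1.0]]
force: [1.8, -0.9, -0.2]
opening: 0.751
finger_force: 0.0
```

```bash
python3 p.py .3786 -.2985 .12 58
```

```text
15.78 pos [ 0.4566 -0.0151  0.1184] open 0.751 yaw -111.1 F [ 1.8 -0.9 -0.2] j [ 0.66  0.11 -0.75  1.98  0.09  1.08 -2.07]
shift [0.0291, 0.2925, -0.0015] turn [0.003, -0.0, -2.951] j7 -2.07
shift [0.0291, 0.2925, -0.0015] turn [-0.0, -0.002, 0.191] j7 -2.07
```

In the tool's units: 0.2925 m / 0.8 = 0.3656, 0.029 m / 0.8 = 0.0363, 0.191 rad / 2 = 0.0955.

{"fn": "arm_command", "kwargs": {"commands": [[[0.0363, 0.3656, 0], [0, 0, 0.0955], -0.5], [[0.0363, 0.3656, 0], [0, 0, 0.0955], -0.5], [[0.0363, 0.3656, 0], [0, 0, 0.0955], -0.5], [[0.0363, 0.3656, 0], [0, 0, 0.0955], -0.5], [[0.0363, 0.3656, 0], [0, 0, 0.0955], -0.5], [[0.0363, 0.3656, 0], [0, 0, 0.0955], -0.5], [[0.0363, 0.3656, 0], [0, 0, 0.0955], -0.5], [[0.0363, 0.3656, 0], [0, 0, 0.0955], -0.5], [[0.0363, 0.3656, 0], [0, 0, 0.0955], -0.4], [[0.0363, 0.3656, 0], [0, 0, 0.0955], -0.4], [[0.0363, 0.3656, 0], [0, 0, 0.0955], -0.4]]}}

```text
time_s: 16.7
tool_pos: [0.3816, -0.2958, 0.118]
orientation: [[0.852, -0.523, 0.0], [-0.523, -0.852, -0.0], [0.0, -0.0, -1.0]]
force: [-0.5, 0.4, 0.2]
opening: 0.704
finger_force: 0.0
```

```bash
python3 p.py .3786 -.2985 .0085 58
python3 - <<'E'
from h import *
im=r.read_camera("scene"); cv2.imwrite("pics/s3.png",cv2.resize(im[80:380,60:460,::-1],(800,600),interpolation=cv2.INTER_CUBIC))
E
```

```text
16.7 pos [ 0.3816 -0.2958  0.118 ] open 0.704 yaw -121.5 F [-0.5  0.4  0.2] j [ 1.    0.14 -0.46  1.94  0.07  1.08 -1.61]
shift [-0.0012, 0.0039, 0.1095] turn [0.001, -0.0, -3.134] j7 -1.61
shift [-0.0012, 0.0039, 0.1095] turn [-0.0, -0.0, 0.008] j7 -1.61
```

View pics/s3.png

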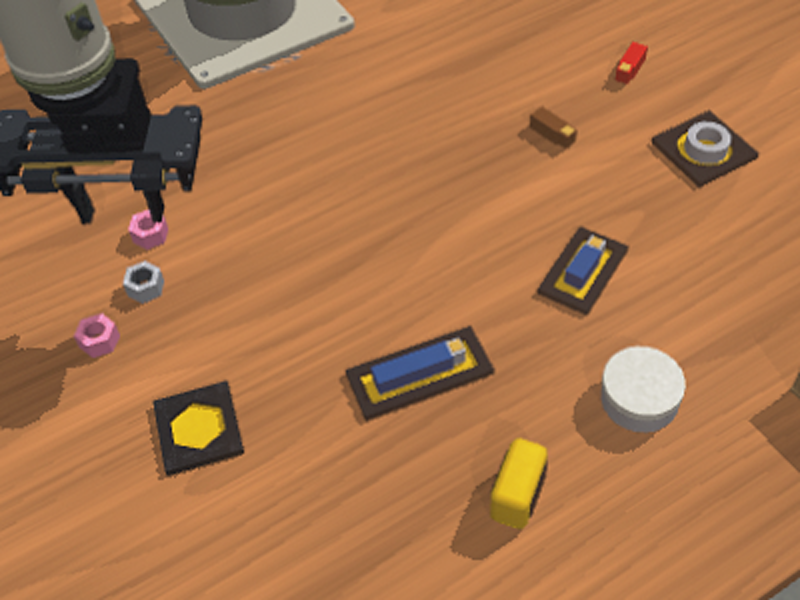

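The collar is in its round cut-out at (707,145). The steel nut is at (143,282), with pink nuts on either side. I'll settle and go partway down.

In the tool's units: 0.07 m / 0.8 = 0.0875, 0.03 m / 0.8 = 0.0375.

{"fn": "arm_command", "kwargs": {"commands": [[[0, 0, 0.0375], [0, 0, 0], -0.4], [[0, 0, 0.0875], [0, 0, 0], -0.4], [[0, 0, 0.0875], [0, 0, 0], -0.4], [[0, 0, 0.0875], [0, 0, 0], -0.4]]}}

```text
time_s: 17.08
tool_pos: [0.3802, -0.2953, 0.0471]
orientation: [[0.852, -0.523, -0.003], [-0.523, -0.852, 0.003], [-0.004, -0.001, -1.0]]
force: [0.7, 0.7, 0.1]
opening: 0.695
finger_force: 0.0
```

```bash
python3 p.py .3786 -.2985 .0085 58
```

```text
17.08 pos [ 0.3802 -0.2953  0.0471] open 0.695 yaw -121.6 F [0.7 0.7 0.1] j [ 0.98  0.24 -0.45  2.    0.13  0.93 -1.66]
shift [0.0004, 0.0036, 0.0386] turn [-0.006, -0.002, -3.134] j7 -1.66
shift [0.0004, 0.0036, 0.0386] turn [-0.001, 0.004, 0.008] j7 -1.66
```

In the tool's units: 0.039 m / 0.8 = 0.0488, 0.02 m / 0.8 = 0.025.

{"fn": "arm_command", "kwargs": {"commands": [[[0, 0.0044, 0.025], [0, 0, 0], -0.4], [[0, 0.0044, 0.0488], [0, 0, 0], -0.4], [[0, 0.0044, 0.0488], [0, 0, 0], -0.4], [[0, 0.0044, 0.0488], [0, 0, 0], 1], [[0, 0.0044, 0.0488], [0, 0, 0], 1], [[0, 0.0044, 0.0488], [0, 0, 0], 1], [[0, 0.0044, 0.0488], [0, 0, 0], 1], [[0, 0.0044, 0.0488], [0, 0, 0], 1], [[0, 0.0044, 0.0488], [0, 0, 0], 1], [[0, 0.0044, 0.0488], [0, 0, 0], 1]], "grip_force": 30}}

```text
time_s: 17.92
tool_pos: [0.3795, -0.3005, 0.0097]
orientation: [[0.851, -0.525, 0.001], [-0.525, -0.851, -0.001], [0.001, 0.0, -1.0]]
force: [-2.6, 0.8, 7.3]
opening: 0.409
finger_force: 29.7
```

```bash
python3 p.py .572 -.3262 .1 58
```

```text
17.92 pos [ 0.3795 -0.3005  0.0097] open 0.409 yaw -121.7 F [-2.6  0.8  7.3] j [ 0.97  0.3  -0.44  2.02  0.17  0.85 -1.68]
shift [0.1774, -0.0792, -0.0901] turn [0.002, 0.001, -3.136] j7 -1.68
shift [0.1774, -0.0792, -0.0901] turn [0.0, -0.001, 0.006] j7 -1.68
```

In the tool's units: 0.177 m / 0.8 = 0.2213, -0.09 m / 0.8 = -0.1125.

{"fn": "arm_command", "kwargs": {"commands": [[[0, 0, -0.05], [0, 0, 0], 1], [[0, 0, -0.1], [0, 0, 0], 1], [[0.2213, -0.0988, -0.1125], [0, 0, 0], 1], [[0.2213, -0.0988, -0.1125], [0, 0, 0], 1], [[0.2213, -0.0988, -0.1125], [0, 0, 0], 1], [[0.2213, -0.0988, -0.1125], [0, 0, 0], 1], [[0.2213, -0.0988, -0.1125], [0, 0, 0], 1], [[0.2213, -0.0988, -0.1125], [0, 0, 0], 1], [[0.2213, -0.0988, -0.1125], [0, 0, 0], 1], [[0.2213, -0.0988, -0.075], [0, 0, 0], 1], [[0.2213, -0.0988, -0.0375], [0, 0, 0], 1], [[0.2213, -0.0988, -0.0375], [0, 0, 0], 1]]}}

```text
time_s: 18.92
tool_pos: [0.5663, -0.3248, 0.033]
orientation: [[0.851, -0.526, -0.009], [-0.526, -0.851, 0.004], [-0.009, 0.001, -1.0]]
force: [-1.4, 0.2, -2.4]
opening: 0.41
finger_force: 29.7
```

{"fn": "arm_command", "kwargs": {"commands": [[[0, 0, 0], [0, 0, 0], 1], [[0, 0, 0], [0, 0, 0], 1]]}}

```text
time_s: 19.08
tool_pos: [0.5713, -0.3264, 0.0406]
orientation: [[0.851, -0.526, 0.001], [-0.526, -0.851, -0.001], [0.001, 0.0, -1.0]]
force: [0.1, -0.1, -1.2]
opening: 0.411
finger_force: 29.7
```

```bash
python3 p.py .572 -.3262 .0125 58
python3 - <<'E'
from h import *
im=r.read_camera("scene"); cv2.imwrite("pics/s4.png",cv2.resize(im[200:350,80:280,::-1],(800,600),interpolation=cv2.INTER_CUBIC))
E
```

```text
19.08 pos [ 0.5713 -0.3264  0.0406] open 0.411 yaw -121.7 F [ 0.1 -0.1 -1.2] j [ 0.77  0.59 -0.44  1.53  0.27  1.07 -1.85]
shift [0.0005, -0.0006, 0.0281] turn [0.002, 0.0, -3.136] j7 -1.85
shift [0.0005, -0.0006, 0.0281] turn [0.0, -0.001, 0.005] j7 -1.85
```

View pics/s4.png

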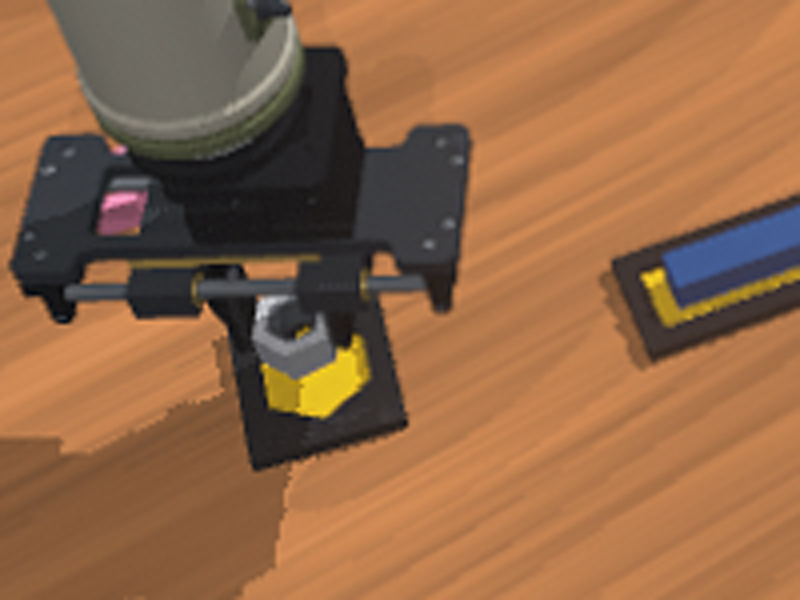

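The steel nut is held at (292,335), above the hexagonal cut-out at (318,380). I'll lower it and release.

In the tool's units: -0.15 m / 0.8 = -0.1875, -0.12 m / 0.8 = -0.15.

{"fn": "arm_command", "kwargs": {"commands": [[[0.0013, 0, 0.0188], [0, 0, 0], 1], [[0.0013, 0, 0.0344], [0, 0, 0], 1], [[0.0013, 0, 0.0344], [0, 0, 0], 1], [[0.0013, 0, 0.0344], [0, 0, 0], 1], [[0.0013, 0, 0.0344], [0, 0, 0], -0.5], [[0.0013, 0, 0.0344], [0, 0, 0], -0.5], [[0.0013, 0, 0.0344], [0, 0, 0], -0.5], [[0.0013, 0, 0.0344], [0, 0, 0], -0.5], [[0.0013, 0, -0.0125], [0, 0, 0], -0.5], [[0.0013, 0, -0.0625], [0, 0, 0], -0.5], [[0.0013, 0, -0.1125], [0, 0, 0], -0.5], [[-0.1875, 0.1, -0.15], [0, 0, 0], -0.5]]}}

```text
time_s: 20.13
tool_pos: [0.54, -0.3235, 0.1446]
orientation: [[0.853, -0.521, 0.015], [-0.521, -0.853, -0.004], [0.015, -0.004, -1.0]]
force: [1.3, -0.3, 2.5]
opening: 0.749
finger_force: 0.0
```

In the tool's units: -0.15 m / 0.8 = -0.1875, 0.08 m / 0.8 = 0.1.

{"fn": "arm_command", "kwargs": {"commands": [[[-0.1875, 0.1, 0], [0, 0, 0], -0.5], [[-0.1875, 0.1, 0], [0, 0, 0], -0.5], [[-0.1875, 0.1, 0], [0, 0, 0], -0.5], [[-0.1875, 0.1, 0], [0, 0, 0], -0.5], [[-0.1875, 0.1, 0], [0, 0, 0], -0.5], [[-0.1875, 0.1, 0], [0, 0, 0], -0.5]]}}

```text
time_s: 20.63
tool_pos: [0.359, -0.3137, 0.1364]
orientation: [[0.849, -0.528, -0.001], [-0.528, -0.849, -0.002], [0.0, 0.002, -1.0]]
force: [0.8, -0.4, 0.8]
opening: 0.751
finger_force: 0.0
```

```bash
python3 p.py
python3 - <<'E'
from h import *
im=r.read_camera("scene"); cv2.imwrite("pics/s5.png",cv2.resize(im[80:380,60:460,::-1],(800,600),interpolation=cv2.INTER_CUBIC))
im=r.read_camera("top"); cv2.imwrite("pics/t5.png",cv2.resize(im[100:325,120:420,::-1],(800,600),interpolation=cv2.INTER_CUBIC))
E
```

```text
20.63 pos [ 0.359  -0.3137  0.1364] open 0.751 yaw -121.9 F [ 0.8 -0.4  0.8] j [ 1.06  0.11 -0.46  1.93  0.05  1.12 -1.55]
```

View pics/s5.png

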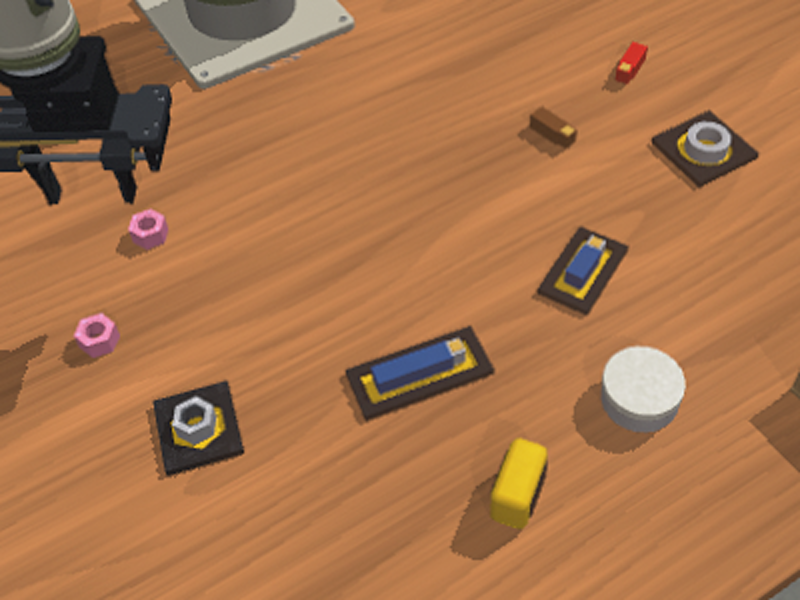

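View pics/t5.png

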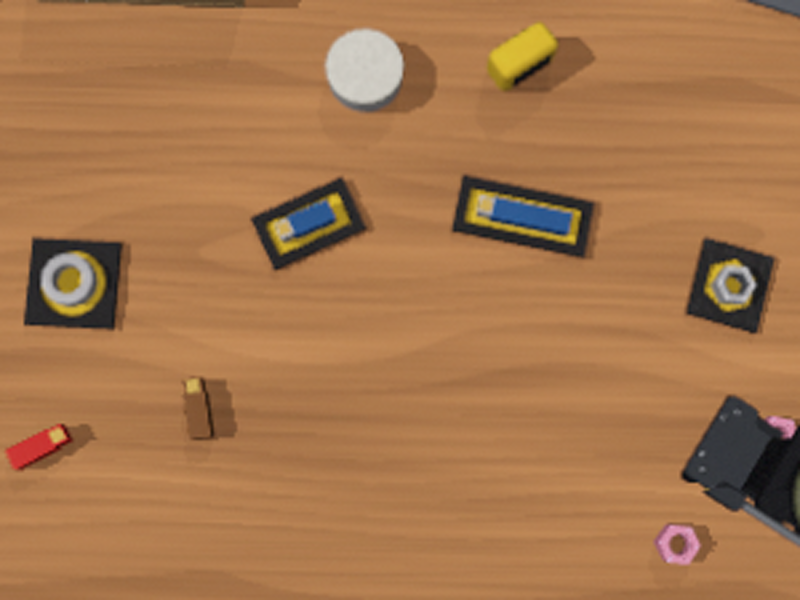

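All four parts look seated: collar (68,279), short bit (308,220), long bit (524,214) and nut (734,285) in the top crop. The tin and tape measure haven't moved. One last numeric check of the centres before I hand in.

Run:
```python
from h import *
for n,p in(("collar",(68,279)),("nut",(734,285)),):
    print(n,unproj("top",(np.array(p)+.5)/(8/3)-.5+[120,100],.025)[0].round(4))
for n,p in(("collar",(709,135)),("nut",(193,413))):
    print(n,"scene",unproj("scene",(np.array(p)+.5)/2-.5+[60,80],.025)[0].round(4))
```

```text
collar [0.5556 0.347  0.025 ]
nut [ 0.5692 -0.3242  0.025 ]
collar scene [0.5583 0.3493 0.025 ]
nut scene [ 0.5715 -0.3252  0.025 ]
```

The centres match the cut-outs: the collar should be at (0.5555, 0.3475) and the nut at (0.572, -0.326), both at the 25 mm seated top height.

```bash
python3 -c "
from bench import r
print(r.job_done())"
```

```text
the job is handed in; nothing more can be done
None
```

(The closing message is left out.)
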